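# Fetch the sample jar from behind the medicines

### The arm

A 7-joint arm with a two-finger parallel gripper is mounted at the origin on the work surface. World frame = base frame: x ahead of the robot, y to its left, z up, the work surface at z = 0. Lengths are in m, angles in rad, forces in N, time in s.
With the tool pointing down it reaches from about 0.425 to 0.875 m from the base axis. Payload 4.7 kg.
Tool frame: the origin (TCP) lies at the very end of the fingers, on their centre line; the grasp point (between the pads) lies 19 mm behind it; z points along the fingers, y is the direction in which the jaws open and shut (so a half turn about z gives the same grasp; the last joint's range is limited). The gripper opens to 87 mm and grips with 3 to 60 N. Pads are 19 mm wide; open, the fingers measure 117 mm over their backs; the gripper's body (75 mm by 190 mm) begins 51 mm behind the grasp point.
Start: joints at [1.131, 0.321, -0.07, 1.45, 0.023, 1.371, -0.057], TCP at [0.285, -0.584, 0.223] pointing down, gripper open.
Joint ranges: [-2.86, 2.86], [-0.3, 2.09], [-1.38, 1.24], [0.06, 2.45], [-1.56, 4.7], [0.09, 2.05], [-2.69, 2.69]. Speed limits (rad/s): [2.57, 2.57, 3.14, 3.14, 3.14, 3.14, 3.14].

### API

Orientations are given as a rotation vector (axis times angle).
In Python, from bench import ctrl gives the robot as it stands. The module is installed in compiled form; this text tells all that it offers.
- The arm moves only by the tool move_arm, never from a script. Its arguments are lists of equal length, an entry for each row: "dp": the shift along the tool's x, y, z in units of 30 mm (1.0 is 30 mm), a list of three; "turn": the turn about the tool's z in units of 5 degrees (1.0 is 5 degrees); "jaw": the opening, from -1 (shut) to 1 (fully open). A call has 1 to 5 rows; each row is the pose to reach, as a shift and turn from the pose commanded when the call began, along the tool's axes at that moment; what a row does not reach only later rows make up. A row lasts 1/10 s, in which the tool goes at most 50 mm and 8.59 degrees, less where a joint would pass 70% of its speed; a pose out of reach is approached as far as the arm can. A call with a gripper value outside its range is refused whole. The fingers move at their own pace and stop on an object; "grip_force" is the grip in N (left out, the last holds). Time passes only in rows, so rows that repeat a pose let the fingers close. It gives the time, the measured TCP pose, the force and the opening at its end, in the units of the state.
- ctrl.get_state(): the state, without advancing time (a new reading comes with each control period).
- ctrl.get_image(name): name is "side" or "top" or "wrist"; returns the picture (480x640x3 uint8, red, green, blue); there is no depth.
- ctrl.camera_info(name): a dict with "intrinsics" (3x3 intrinsics, pixels), "extrinsics" (4x4, takes a point from world to camera coordinates). Camera axes: x right, y up, looking along -z (the intrinsics and any distortion apply to the point x, -y, -z); pixel columns grow to the right and rows downward; lengths in m; the calibration is good to about 2 mm. A picture is of the moment at which its call begins: read the wrist's pose just before it. camera_info takes no time and is no camera call; for the wrist camera it gives the pose at the moment of the call.
- ctrl.close_job(): hands the job in, once; it reports no verdict.
Trained networks look in the newest picture that a camera, given by its name, has taken for a name from the list of things; names that differ only in an ending like _2 or _b are one class to them, and where a whole thing is asked for, a point or a joint stands for the part that bears it (a point fixed in the world has none). Each returns a list of dicts, best first, with "confidence" (0 to 1); they miss things now and then, are a little off and sometimes report something else, mostly with a low value. They report only what shows in the picture. A call takes as long as a camera call.
- ctrl.look_for(camera, target): "rect" ([centre column, centre row, width, height] in pixels, round what is visible of it).
- ctrl.masks_of(camera, target): "region" (480x640 bool, what is visible of it) and "rect" ([centre column, centre row, width, height] in pixels, round what is visible of it).
The state is a dict: "time": time; "joint_positions": joint angles; "qd": joint speeds; "joint_torque": joint torques, N m; "position": TCP position; "tool_rot": TCP orientation; "ft_force": force on the tool from outside, world axes, zero at the start; "torque": the same for the moment, N m; "grip_width": opening from 0.0 (shut) to 1.0 (fully open).
Only numpy, scipy, OpenCV 4.12 (cv2) and the standard library are available. Lean on these libraries where they do the work, as an engineer would, in place of code of your own. Each camera call takes 0.05 s, during which the arm holds its last target. There are 200 camera calls.

### The job

The low amber sample jar at the back of the white caddy is hemmed in by the carton, the pill bottle and the mint flask: stand all three upright on the steel side tray first, then put the jar upright in the blue dish (not the green one). Only after that, put the carton, bottle and flask each back upright exactly where it stood at the start, the carton turned as it was. Tip none of the four over, and leave the phone and the flat drug box where they lie.

Things in the scene. Friction and masses are not known exactly. Their poses are not given: they have to be found in the camera images.
- carton_c (a point): White medicine carton with an orange band, standing: 36 (its x) by 44 (its y) by 88 mm high. Centre, half-way up. z up. Its x and y lie roughly (to 5 degrees) along those of the white caddy, in which it stands at the start.
- pill_bottle_c (a point): White pill bottle with a red screw cap, standing in the caddy: round, 42 mm across (cap 40 mm, the top 24 mm), 88 mm high. Centre, half-way up. z up. 
- flask_c (a point): Mint-green flask with a darker green cap, standing in the caddy: round, 44 mm across (cap 42 mm, the top 28 mm), 92 mm high. Centre, half-way up. z up. 
- jar_c (a point): Low amber sample jar with a yellow top, standing at the back of the caddy, 18 mm from its back wall: round, 34 mm across, 55 mm high. Centre, half-way up. z up. At the start two of the three tall things stand close on its left and right (10 to 20 mm gaps) and the third close in front.
- caddy: White medicine caddy with a dark rim, fixed: a flat tray 170 (x) by 200 mm (y), floor 4 mm thick, rims 16 mm high, but 32 mm at the back (+x side, away from the robot). Origin: centre of its underside, on the table. The four things stand on its floor.
- side_tray: Steel side tray, fixed: 150 (x) by 220 mm (y), floor 4 mm thick, walls 4 mm thick and 16 mm high. Empty at the start; room for three things in a row along its y. Origin: centre of its underside, on the table.
- blue_dish: Blue round dish, fixed: 112 mm across outside, inner floor 96 mm across and 4 mm above the table, 16 mm high. Origin: centre of its underside, on the table.
- green_dish: Green round dish of the same shape and size as the blue, fixed, next to it. Stays empty.
- phone_c (a point): Dark phone lying on the table beyond the work, 75 by 150 by 9 mm; centre. To be left alone.
- drug_box_c (a point): White and green flat drug box lying on the table beyond the work, 55 by 110 by 28 mm; centre. To be left alone.

How it is judged:
On the way, in this order (a step that is already met when the one before it is completed fails the run):
1. carton, pill bottle and flask all stand upright and released on the side tray, the jar still at its place (within 25 mm) (x of carton_c in the frame of side_tray between -0.068 and 0.068 m and y of carton_c in the frame of side_tray between -0.103 and 0.103 m and z of each of carton_c, pill_bottle_c in the frame of side_tray below 0.056 m and angle between each of carton_c, pill_bottle_c, flask_c's own z axis and vertical below 0.15 rad and x of pill_bottle_c in the frame of side_tray between -0.068 and 0.068 m and y of pill_bottle_c in the frame of side_tray between -0.103 and 0.103 m and x of flask_c in the frame of side_tray between -0.068 and 0.068 m and y of flask_c in the frame of side_tray between -0.103 and 0.103 m and z of flask_c in the frame of side_tray below 0.058 m and contact force between the fingers and carton below 0.1 N and contact force between the fingers and pill_bottle below 0.1 N and contact force between the fingers and flask below 0.1 N and distance of jar_c from where it was at the start of the episode below 0.025 m), for 0.2 s.
2. the jar stands in the blue dish while the three are still on the side tray (horizontal distance between jar_c and blue_dish below 0.035 m and height (world z) of jar_c below 0.04 m and angle between each of jar_c, carton_c, pill_bottle_c, flask_c's own z axis and vertical below 0.15 rad and x of carton_c in the frame of side_tray between -0.068 and 0.068 m and y of carton_c in the frame of side_tray between -0.103 and 0.103 m and z of each of carton_c, pill_bottle_c in the frame of side_tray below 0.056 m and x of pill_bottle_c in the frame of side_tray between -0.068 and 0.068 m and y of pill_bottle_c in the frame of side_tray between -0.103 and 0.103 m and x of flask_c in the frame of side_tray between -0.068 and 0.068 m and y of flask_c in the frame of side_tray between -0.103 and 0.103 m and z of flask_c in the frame of side_tray below 0.058 m), for 0.2 s.
3. carton, pill bottle and flask are back where they stood, the jar in the blue dish (distance of each of carton_c, pill_bottle_c, flask_c from where it was at the start of the episode below 0.015 m and angle between each of carton_c, pill_bottle_c, flask_c's own z axis and vertical below 0.12 rad and angle between the x axis of carton_c and the x axis of caddy, either way round below 0.3 rad and horizontal distance between jar_c and blue_dish below 0.035 m and height (world z) of jar_c below 0.04 m and angle between jar_c's own z axis and vertical below 0.15 rad), for 0.2 s.
At the end, for the whole second after the job is handed in: Carton, pill bottle and flask stand upright (0.12 rad) within 15 mm of where each stood at the start, the carton square to the caddy within 0.3 rad; the amber jar stands upright (0.15 rad) in the blue dish, within 35 mm of its axis; all released and at rest (all of step 3 and linear speed of each of carton, pill_bottle, flask, jar below 0.02 m/s); the robot touches nothing.
It fails at once if the carton, pill bottle, flask or jar is tipped over (more than 0.8 rad) (angle between any of carton_c, pill_bottle_c, flask_c, jar_c's own z axis and vertical above 0.8 rad).
It fails at once if the phone or the drug box is shifted by more than 20 mm (distance of any of phone_c, drug_box_c from where it was at the start of the episode above 0.02 m).
It also fails if it takes over 136 s, if anything falls off the work surface, if the arm or the gripper's body presses on something with over 40 N, if the wrist force passes 120 N, or if a joint passes its speed limit or range.

## Working session

There is one attempt and no reset: what is moved stays moved. The work goes in short steps, Python scripts to look and compute and a tool call to move; the robot and the scene stay as the last step left them, time stands still between calls to the robot, and variables do not carry over. Pictures are saved under pics/ and viewed, about 12 in all and at most 16, crops included, and the job is handed in when it is done.

Besides the shell and the picture viewer there is one more tool, called after ">>>" as name([rows], argument=value, ...), one row to a line, values as JSON. move_arm: Moves the arm, as the interface text tells. Its arguments: {"type":"object","properties":{"dp":{"type":"array","items":{"type":"array","items":{"type":"number"}}},"turn":{"type":"array","items":{"type":"number"}},"jaw":{"type":"array","items":{"type":"number"}},"grip_force":{"type":"number"}},"required":["dp","turn","jaw"]}

```bash
mkdir -p pics; cat > h.py <<'E'
import numpy as np, cv2
from scipy.spatial.transform import Rotation as R
from bench import ctrl
def save(img,name): cv2.imwrite('pics/'+name,cv2.cvtColor(img,cv2.COLOR_RGB2BGR))
def ray(cam,uv,z,info=None):
    """world point on height z seen at pixel uv"""
    i=info or ctrl.camera_info(cam); K=np.array(i['intrinsics']);E=np.array(i['extrinsics'])
    d=np.linalg.inv(K)@[uv[0],uv[1],1]; d=E[:3,:3].T@(d*[1,-1,-1]); o=-E[:3,:3].T@E[:3,3]
    return o+d*(z-o[2])/d[2]
def proj(cam,p,info=None):
    i=info or ctrl.camera_info(cam); K=np.array(i['intrinsics']);E=np.array(i['extrinsics'])
    c=(E@[*p,1])[:3]*[1,-1,-1]; q=K@c; return q[:2]/q[2]
E
python3 - <<'E'
from h import *
s=ctrl.get_state();print({k:np.round(v,3) for k,v in s.items()})
for c in ['top','side']:
    im=ctrl.get_image(c);save(im,c+'0.png')
    i=ctrl.camera_info(c);print(c,{k:np.round(v,3).tolist() if not isinstance(v,str) else v for k,v in i.items()})
    for t in ['carton_c','pill_bottle_c','flask_c','jar_c','caddy','side_tray','blue_dish','green_dish','phone_c','drug_box_c']:
        print(t,[(np.round(d['rect']).tolist(),round(d['confidence'],2)) for d in ctrl.look_for(c,t)[:2]])
E
```

```text
{'time': np.float64(0.0), 'joint_positions': array([ 1.131,  0.322, -0.07 ,  1.452,  0.023,  1.371, -0.057]), 'qd': array([ 0.   , -0.001, -0.002, -0.001, -0.001, -0.001,  0.001]), 'joint_torque': array([-1.0000e-03, -4.9129e+01, -4.0400e-01, -3.1253e+01, -6.4000e-02,
        4.4000e-02,  0.0000e+00]), 'position': array([ 0.285, -0.584,  0.221]), 'tool_rot': array([-3.059e+00, -7.060e-01,  1.000e-03]), 'ft_force': array([-0.034,  0.562, -0.302]), 'torque': array([ 0.032, -0.002,  0.032]), 'grip_width': np.float64(1.005)}
top {'intrinsics': [[505.661, 0.0, 312.079], [0.0, 505.661, 236.031], [0.0, 0.0, 1.0]], 'extrinsics': [[0.085, -0.996, 0.005, -0.059], [0.975, 0.084, 0.206, -0.605], [-0.205, -0.012, 0.979, -0.924], [0.0, 0.0, 0.0, 1.0]]}
carton_c [([501.0, 302.0, 44.0, 22.0], 0.63)]
pill_bottle_c [([443.0, 311.0, 32.0, 23.0], 0.96), ([483.0, 335.0, 36.0, 27.0], 0.62)]
flask_c [([484.0, 337.0, 38.0, 28.0], 0.91)]
jar_c [([473.0, 306.0, 25.0, 19.0], 0.72)]
caddy [([475.0, 329.0, 124.0, 109.0], 0.69)]
side_tray [([311.0, 289.0, 126.0, 100.0], 0.82)]
blue_dish [([139.0, 304.0, 59.0, 57.0], 0.68), ([312.0, 288.0, 122.0, 101.0], 0.44)]
green_dish [([145.0, 239.0, 55.0, 54.0], 0.67), ([471.0, 307.0, 28.0, 24.0], 0.67)]
phone_c [([238.0, 175.0, 45.0, 71.0], 0.73)]
drug_box_c [([394.0, 181.0, 39.0, 60.0], 0.69)]
side {'intrinsics': [[451.911, 0.0, 319.411], [0.0, 451.911, 239.962], [0.0, 0.0, 1.0]], 'extrinsics': [[-0.952, -0.306, -0.018, 0.555], [0.147, -0.507, 0.849, -0.149], [-0.269, 0.806, 0.528, -0.839], [0.0, 0.0, 0.0, 1.0]]}
carton_c []
pill_bottle_c [([386.0, 202.0, 18.0, 31.0], 0.62)]
flask_c [([408.0, 190.0, 17.0, 44.0], 0.66)]
jar_c []
caddy [([406.0, 205.0, 72.0, 41.0], 0.65)]
side_tray [([350.0, 272.0, 110.0, 73.0], 0.73)]
blue_dish [([335.0, 399.0, 72.0, 62.0], 0.85)]
green_dish [([258.0, 382.0, 70.0, 55.0], 0.71)]
phone_c [([222.0, 299.0, 86.0, 38.0], 0.65)]
drug_box_c [([277.0, 215.0, 47.0, 31.0], 0.88)]
```

```bash
python3 - <<'E'
from h import *
im=cv2.imread('pics/top0.png'); 
a=cv2.resize(im[230:410,360:600],None,fx=3.33,fy=3.33,interpolation=cv2.INTER_CUBIC); cv2.imwrite('pics/top0c.png',a)
E
```

```text
(no output)
```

View pics/top0.png

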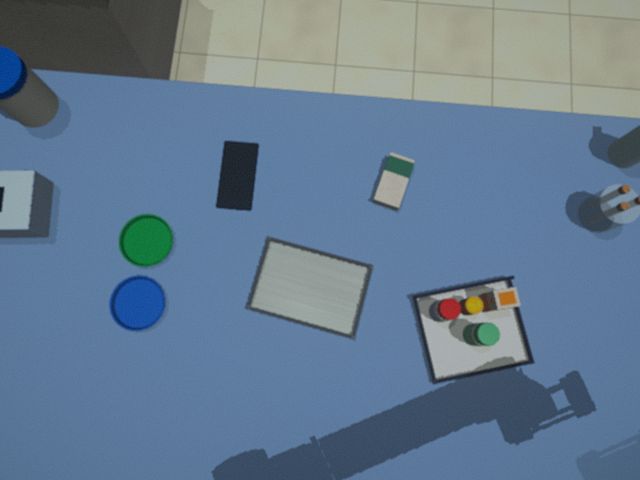

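View pics/top0c.png

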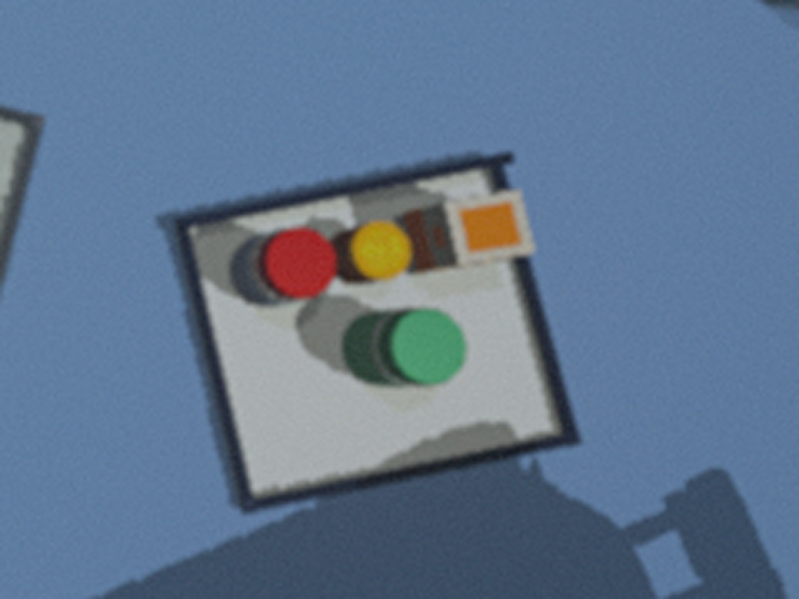

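```bash
python3 - <<'E'
from h import *
c=lambda x,y:(x/3.33+360-.35,y/3.33+230-.35)
for n,p,z in [('bottle',c(300,263),.092),('jar',c(381,250),.059),('carton',c(490,228),.092),('flask',c(428,346),.096),('cBL',c(165,217),.032),('cBR',c(513,157),.032),('cFR',c(577,438),.016),('cFL',c(245,508),.016),
 ('ct1',c(447,203),.092),('ct2',c(522,190),.092),('ct3',c(535,252),.092),('ct4',c(460,266),.092),
 ('t',(268,238),.016),('t',(372,265),.016),('t',(354,336),.016),('t',(248,307),.016),('blue',(138,303),.016),('green',(146,240),.016),('phone',(238,175),.009),('box',(394,181),.028)]:
    P=ray('top',p,z);print(n,P.round(4),round(np.hypot(*P[:2]),3))
E
```

```text
bottle [ 0.4879 -0.2717  0.092 ] 0.558
jar [ 0.5021 -0.3267  0.059 ] 0.599
carton [ 0.5161 -0.3764  0.092 ] 0.639
flask [ 0.4485 -0.3415  0.096 ] 0.564
cBL [ 0.5133 -0.2074  0.032 ] 0.554
cBR [ 0.5667 -0.4127  0.032 ] 0.701
cFR [ 0.4065 -0.4569  0.016 ] 0.612
cFL [ 0.3506 -0.2643  0.016 ] 0.439
ct1 [ 0.528  -0.3524  0.092 ] 0.635
ct2 [ 0.5389 -0.3941  0.092 ] 0.668
ct3 [ 0.505  -0.4014  0.092 ] 0.645
ct4 [ 0.4937 -0.36    0.092 ] 0.611
t [0.6063 0.0827 0.016 ] 0.612
t [ 0.5688 -0.1326  0.016 ] 0.584
t [ 0.4251 -0.1058  0.016 ] 0.438
t [0.4637 0.1079 0.016 ] 0.476
blue [0.4529 0.3265 0.016 ] 0.558
green [0.5809 0.3301 0.016 ] 0.668
phone [0.7375 0.1605 0.009 ] 0.755
box [ 0.7463 -0.1661  0.028 ] 0.765
```

```bash
cat >> h.py <<'E'
def pose():
    s=ctrl.get_state(); return np.array(s['position']), R.from_rotvec(s['tool_rot'])
def jawdeg(rot): y=rot.as_matrix()[:,1]; return np.degrees(np.arctan2(y[1],y[0]))
def plan(legs,start=None):
    """legs: (x,y,z,jaw_deg) each driven straight in calls of up to 5 rows; prints the last row of each call"""
    p,rot=pose(); yaw=jawdeg(rot)
    print('at',p.round(4),'jaw',round(yaw,2),'tilt',np.round(rot.as_matrix()[:2,2],3))
    for x,y,z,j in legs:
        t=np.array([x,y,z]); n=max(int(np.ceil(np.linalg.norm(t-p)/.042)),int(np.ceil(abs(j-yaw)/8)),1); nc=int(np.ceil(n/5))
        for k in range(nc):
            rows=min(5,int(np.ceil(n/nc))); d=(t-p)/(nc-k); dj=(j-yaw)/(nc-k)
            a=np.radians(yaw); ty=np.array([np.cos(a),np.sin(a),0]); tx=np.array([-np.sin(a),np.cos(a),0])
            u=np.round(np.array([d@tx,d@ty,-d[2]])/.03,2); tu=round(-dj/5,2)
            print(rows,'rows; last dp',u.tolist(),'turn',tu,'| per row',(u/rows).round(2).tolist(),round(tu/rows,2))
            p=p+(tx*u[0]+ty*u[1])*.03-[0,0,u[2]*.03]; yaw-=tu*5
E
python3 -c "
from h import *
plan([(.4485,-.3415,.2,-74.5)])"
```

```text
at [ 0.2849 -0.5842  0.2226] jaw -64.0 tilt [-0. -0.]
4 rows; last dp [4.22, -2.44, 0.38] turn 1.05 | per row [1.06, -0.61, 0.1] 0.26
4 rows; last dp [3.99, -2.82, 0.37] turn 1.05 | per row [1.0, -0.7, 0.09] 0.26
```

>>> move_arm([
  [1.06, -0.61, 0.1],
  [2.12, -1.22, 0.2],
  [3.18, -1.83, 0.3],
  [4.22, -2.44, 0.38],
], turn=[0.26, 0.52, 0.78, 1.05], jaw=[1, 1, 1, 1])

```text
time: 1.5
position: [0.3674, -0.4616, 0.2111]
tool_rot: [3.09, 0.564, 0.0]
ft_force: [-0.9, -0.1, 0.1]
grip_width: 0.997
```

>>> move_arm([
  [1.0, -0.7, 0.1],
  [2.0, -1.4, 0.2],
  [3.0, -2.1, 0.3],
  [3.99, -2.82, 0.37],
  [3.99, -2.82, 0.37],
], turn=[0.26, 0.52, 0.78, 1.05, 1.05], jaw=[1, 1, 1, 1, 1])

```text
time: 2.0
position: [0.4526, -0.335, 0.2001]
tool_rot: [-3.108, -0.438, -0.004]
ft_force: [0.4, -0.2, -0.0]
grip_width: 1.0
```

```bash
python3 - <<'E'
from h import *
p,r=pose(); print(p.round(4),jawdeg(r))
i=ctrl.camera_info('wrist'); im=ctrl.get_image('wrist'); save(im,'w1.png')
E0=np.array(i['extrinsics']);print('cam at',(-E0[:3,:3].T@E0[:3,3]).round(3))
for t,z,xy in [('carton_c',.092,(.5161,-.3764)),('pill_bottle_c',.092,(.4879,-.2717)),('flask_c',.096,(.4485,-.3415)),('jar_c',.059,(.5021,-.3267))]:
    print(t,'top predicted',proj('wrist',(*xy,z),i).round(),[(np.round(d['rect']).tolist(),round(d['confidence'],2)) for d in ctrl.look_for('wrist',t)[:2]])
np.savez('w1.npz',**{k:i[k] for k in ('intrinsics','extrinsics')})
E
```

```text
[ 0.4526 -0.335   0.2001] -73.96424771797263
cam at [ 0.525 -0.315  0.362]
carton_c top predicted [399. 167.] [([394.0, 164.0, 78.0, 54.0], 0.76)]
pill_bottle_c top predicted [251. 165.] [([263.0, 164.0, 62.0, 60.0], 0.88)]
flask_c top predicted [328. 241.] [([330.0, 232.0, 56.0, 69.0], 0.78)]
jar_c top predicted [328. 163.] [([331.0, 164.0, 38.0, 47.0], 0.75)]
```

View pics/w1.png

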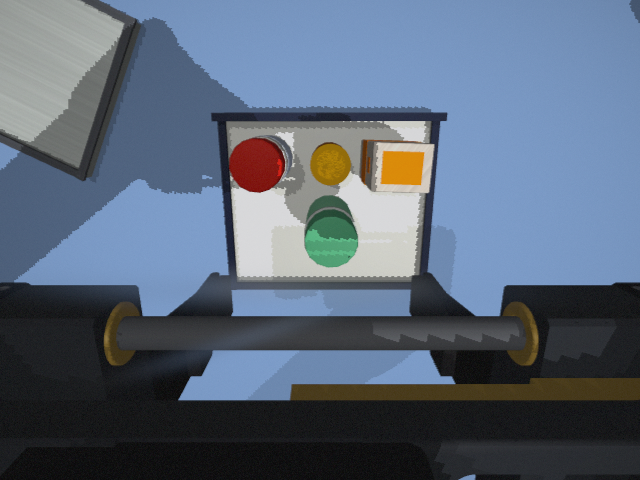

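```bash
python3 - <<'E'
from h import *
i=dict(np.load('w1.npz'))
for n,uv,z in [('carton',(402,168),.092),('bottle',(257.5,165),.092),('flask',(331.5,241.5),.096),('jar',(330.5,164),.059),('cBL',(212,117),.032),('cBR',(446,117),.032),('ct1',(370,141),.092),('ct2',(434,145),.092)]:
    print(n,ray('',uv,z,i).round(4))
plan([(.4485,-.3425,.2,-74.5)])
E
```

```text
carton [ 0.5161 -0.3786  0.092 ]
bottle [ 0.489  -0.2761  0.092 ]
flask [ 0.4489 -0.3444  0.096 ]
jar [ 0.5019 -0.3289  0.059 ]
cBL [ 0.5101 -0.2204  0.032 ]
cBR [ 0.5658 -0.4147  0.032 ]
ct1 [ 0.5279 -0.3501  0.092 ]
ct2 [ 0.5379 -0.3953  0.092 ]
at [ 0.4476 -0.343   0.2001] jaw -74.64 tilt [-0.    -0.001]
1 rows; last dp [0.03, -0.01, 0.0] turn -0.03 | per row [0.03, -0.01, 0.0] -0.03
```

>>> move_arm([
  [0.03, 0, 1.2],
  [0.03, 0, 2.4],
  [0.03, 0, 3.6],
  [0.03, 0, 4.6],
  [0.03, 0, 5.33],
], turn=[0, 0, 0, 0, 0], jaw=[1, 1, 1, 1, 1])

```text
time: 2.75
position: [0.4474, -0.3421, 0.0378]
tool_rot: [-3.112, -0.419, 0.003]
ft_force: [-0.2, -0.3, -0.6]
grip_width: 0.999
```

>>> move_arm([
  [0, 0, 0],
  [0, 0, 0],
  [0, 0, 0],
  [0, 0, 0],
  [0, 0, 0],
], turn=[0, 0, 0, 0, 0], jaw=[-1, -1, -1, -1, -1], grip_force=20)

```text
time: 3.25
position: [0.4502, -0.3418, 0.0415]
tool_rot: [3.111, 0.423, 0.002]
ft_force: [-0.0, 0.5, 0.7]
grip_width: 0.635
```

```bash
python3 - <<'E'
from h import *
s=ctrl.get_state();print(s['grip_width']*87,s['ft_force'])
x,y,z=pose()[0]
plan([(x,y,.17,-74.5),(.528,.057,.17,-74.5),(.528,.057,.041,-74.5)])
E
```

```text
55.24893531221217 [-0.04521548  0.45306266  0.74754436]
at [ 0.4502 -0.3418  0.0415] jaw -74.5 tilt [ 0.002 -0.002]
4 rows; last dp [0.0, 0.0, -4.28] turn -0.0 | per row [0.0, 0.0, -1.07] -0.0
5 rows; last dp [3.03, -6.06, -0.0] turn -0.0 | per row [0.61, -1.21, -0.0] -0.0
5 rows; last dp [3.02, -6.06, -0.0] turn -0.0 | per row [0.6, -1.21, -0.0] -0.0
4 rows; last dp [0.0, 0.0, 4.3] turn -0.0 | per row [0.0, 0.0, 1.08] -0.0
```

>>> move_arm([
  [0, 0, 0],
  [0, 0, 0],
  [0, 0, 0],
  [0, 0, 0],
  [0, 0, 0],
], turn=[0, 0, 0, 0, 0], jaw=[-1, -1, -1, -1, -1])

```text
time: 3.75
position: [0.45, -0.3419, 0.0409]
tool_rot: [3.111, 0.423, 0.002]
ft_force: [-0.3, -1.5, 5.1]
grip_width: 0.499
```

>>> move_arm([
  [0, 0, -0.6],
  [0, 0, -1.6],
  [0, 0, -2.6],
  [0, 0, -3.6],
  [0, 0, -4.3],
], turn=[0, 0, 0, 0, 0], jaw=[-1, -1, -1, -1, -1])

```text
time: 4.25
position: [0.4493, -0.3405, 0.1701]
tool_rot: [-3.112, -0.424, 0.0]
ft_force: [-0.3, -0.4, -1.1]
grip_width: 0.505
```

>>> move_arm([
  [0.3, -0.6, 0],
  [0.9, -1.8, 0],
  [1.6, -3.2, 0],
  [2.3, -4.6, 0],
  [3.03, -6.06, 0],
], turn=[0, 0, 0, 0, 0], jaw=[-1, -1, -1, -1, -1])

```text
time: 4.75
position: [0.4873, -0.1396, 0.168]
tool_rot: [-3.112, -0.423, 0.004]
ft_force: [1.0, 0.5, -1.9]
grip_width: 0.499
```

>>> move_arm([
  [0.7, -1.4, 0],
  [1.4, -2.8, 0],
  [2.1, -4.2, 0],
  [2.7, -5.4, 0],
  [3.02, -6.06, 0],
], turn=[0, 0, 0, 0, 0], jaw=[-1, -1, -1, -1, -1])

```text
time: 5.25
position: [0.5259, 0.0627, 0.1682]
tool_rot: [-3.109, -0.432, 0.003]
ft_force: [-0.4, -1.5, -0.8]
grip_width: 0.503
```

>>> move_arm([
  [0, 0, 0],
  [0, 0, 1],
  [0, 0, 2],
  [0, 0, 3],
  [0, 0, 3.5],
], turn=[0, 0, 0, 0, 0], jaw=[-1, -1, -1, -1, -1])

```text
time: 5.75
position: [0.5242, 0.0562, 0.0607]
tool_rot: [-3.113, -0.422, 0.01]
ft_force: [-1.1, -0.3, -2.1]
grip_width: 0.502
```

```bash
python3 - <<'E'
from h import *
ctrl.get_image('top')
save(ctrl.get_image('top')[200:380,200:440].repeat(3,0).repeat(3,1),'t2.png')
plan([(.528,.057,.042,-74.5)])
E
```

```text
at [0.5246 0.0566 0.0614] jaw -74.55 tilt [-0.006 -0.   ]
1 rows; last dp [0.11, 0.02, 0.65] turn -0.01 | per row [0.11, 0.02, 0.65] -0.01
```

View pics/t2.png

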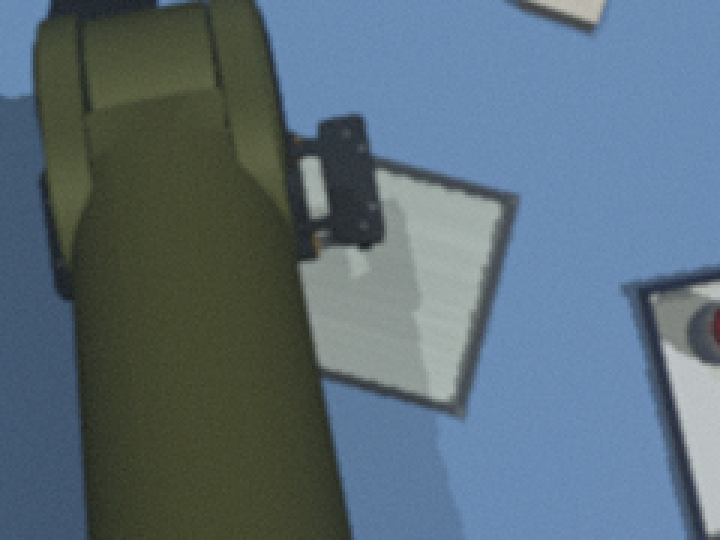

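>>> move_arm([
  [0.1, 0, 0.35],
  [0.1, 0, 0.55],
  [0.1, 0, 0.65],
  [0.1, 0, 0.65],
], turn=[0, 0, 0, 0], jaw=[-1, -1, -1, -1])

```text
time: 6.25
position: [0.5301, 0.0585, 0.0447]
tool_rot: [3.113, 0.424, -0.0]
ft_force: [-0.6, -0.2, -0.9]
grip_width: 0.501
```

>>> move_arm([
  [0, 0, 0],
  [0, 0, 0],
  [0, 0, 0],
  [0, 0, 0],
  [0, 0, 0],
], turn=[0, 0, 0, 0, 0], jaw=[1, 1, 1, 1, 1])

```text
time: 6.75
position: [0.5302, 0.0585, 0.0448]
tool_rot: [3.113, 0.424, 0.001]
ft_force: [0.2, 0.6, -0.2]
grip_width: 0.87
```

>>> move_arm([
  [0, 0, -0.7],
  [0, 0, -1.7],
  [0, 0, -2.7],
  [0, 0, -3.7],
  [0, 0, -4.3],
], turn=[0, 0, 0, 0, 0], jaw=[1, 1, 1, 1, 1])

```text
time: 7.25
position: [0.5311, 0.0588, 0.1763]
tool_rot: [3.112, 0.424, 0.005]
ft_force: [1.4, 0.0, 0.5]
grip_width: 0.996
```

```bash
python3 - <<'E'
from h import *
plan([(.4885,-.2745,.17,15.5),(.4885,-.2745,.041,15.5)])
E
```

```text
at [0.5311 0.0588 0.1763] jaw -74.49 tilt [ 0.003 -0.   ]
4 rows; last dp [-1.45, 3.44, 0.07] turn -6.0 | per row [-0.36, 0.86, 0.02] -1.5
4 rows; last dp [-2.97, 2.26, 0.07] turn -6.0 | per row [-0.74, 0.56, 0.02] -1.5
4 rows; last dp [-3.7, 0.47, 0.07] turn -6.0 | per row [-0.92, 0.12, 0.02] -1.5
4 rows; last dp [-0.0, -0.0, 4.3] turn 0.0 | per row [-0.0, -0.0, 1.08] 0.0
```

>>> move_arm([
  [-0.36, 0.86, 0],
  [-0.72, 1.72, 0],
  [-1.09, 2.58, 0],
  [-1.45, 3.44, 0.07],
], turn=[-1.5, -3, -4.5, -6], jaw=[1, 1, 1, 1])

```text
time: 7.65
position: [0.5157, -0.0536, 0.1719]
tool_rot: [2.893, 1.223, 0.001]
ft_force: [0.1, 0.7, -0.3]
grip_width: 1.001
```

>>> move_arm([
  [-0.74, 0.56, 0],
  [-1.48, 1.13, 0],
  [-2.23, 1.7, 0],
  [-2.97, 2.26, 0.07],
], turn=[-1.5, -3, -4.5, -6], jaw=[1, 1, 1, 1])

```text
time: 8.05
position: [0.5016, -0.1648, 0.1698]
tool_rot: [2.478, 1.929, 0.0]
ft_force: [-0.0, 0.8, 0.3]
grip_width: 1.002
```

>>> move_arm([
  [-0.92, 0.12, 0],
  [-1.84, 0.24, 0],
  [-2.77, 0.36, 0],
  [-3.7, 0.47, 0.07],
  [-3.7, 0.47, 0.07],
], turn=[-1.5, -3, -4.5, -6, -6], jaw=[1, 1, 1, 1, 1])

```text
time: 8.55
position: [0.4855, -0.2797, 0.1668]
tool_rot: [1.907, 2.496, -0.003]
ft_force: [-0.7, -0.8, 0.6]
grip_width: 1.001
```

```bash
python3 - <<'E'
from h import *
im0=ctrl.get_image('side'); im=ctrl.get_image('wrist')
save(np.hstack([im0[120:380,220:480].repeat(2,0).repeat(2,1)[:480,:], im[:, :280]]),'s3.png')
plan([(.4885,-.2745,.041,15.5)])
E
```

```text
at [ 0.4872 -0.2749  0.1671] jaw 15.35 tilt [-0.     0.001]
4 rows; last dp [0.0, 0.05, 4.2] turn -0.03 | per row [0.0, 0.01, 1.05] -0.01
```

View pics/s3.png

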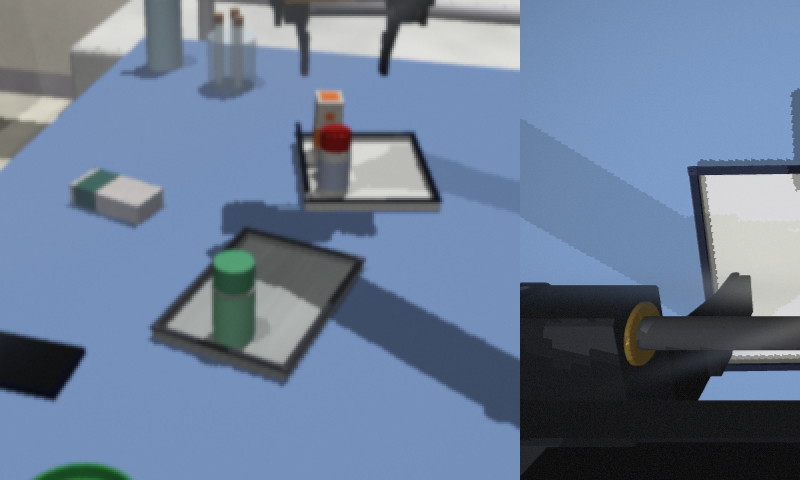

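Flask stands upright in the tray (side view, base near (234,340)), and the open jaws are above the bottle. Now I'll grasp the bottle.

>>> move_arm([
  [0, 0.05, 1],
  [0, 0.05, 2],
  [0, 0.05, 3],
  [0, 0.05, 3.9],
  [0, 0.05, 4.2],
], turn=[0, 0, 0, 0, 0], jaw=[1, 1, 1, 1, 1])

```text
time: 9.15
position: [0.4876, -0.2716, 0.0387]
tool_rot: [-1.897, -2.498, -0.0]
ft_force: [-0.6, -0.2, -0.2]
grip_width: 0.999
```

>>> move_arm([
  [0, 0, 0],
  [0, 0, 0],
  [0, 0, 0],
  [0, 0, 0],
  [0, 0, 0],
], turn=[0, 0, 0, 0, 0], jaw=[-1, -1, -1, -1, -1])

```text
time: 9.65
position: [0.4895, -0.2746, 0.0423]
tool_rot: [1.901, 2.499, -0.0]
ft_force: [0.2, 0.5, -0.6]
grip_width: 0.628
```

>>> move_arm([
  [0, 0, 0],
  [0, 0, 0],
  [0, 0, 0],
  [0, 0, 0],
  [0, 0, 0],
], turn=[0, 0, 0, 0, 0], jaw=[-1, -1, -1, -1, -1])

```text
time: 10.15
position: [0.489, -0.2744, 0.0416]
tool_rot: [1.902, 2.5, -0.0]
ft_force: [-0.6, -0.6, 2.8]
grip_width: 0.478
```

>>> move_arm([
  [0, 0, -0.6],
  [0, 0, -1.6],
  [0, 0, -2.6],
  [0, 0, -3.6],
  [0, 0, -4.3],
], turn=[0, 0, 0, 0, 0], jaw=[-1, -1, -1, -1, -1])

```text
time: 10.65
position: [0.4893, -0.2743, 0.1719]
tool_rot: [1.901, 2.5, 0.0]
ft_force: [0.8, 0.5, -1.2]
grip_width: 0.48
```

```bash
python3 - <<'E'
from h import *
plan([(.516,-.012,.17,15.5),(.516,-.012,.043,15.5)])
E
```

```text
at [ 0.4893 -0.2743  0.1719] jaw 15.51 tilt [ 0.001 -0.001]
4 rows; last dp [4.09, 1.6, 0.03] turn 0.0 | per row [1.02, 0.4, 0.01] 0.0
4 rows; last dp [4.1, 1.59, 0.03] turn 0.0 | per row [1.02, 0.4, 0.01] 0.0
4 rows; last dp [-0.0, 0.0, 4.24] turn 0.0 | per row [-0.0, 0.0, 1.06] 0.0
```

>>> move_arm([
  [0.4, 0.15, 0],
  [1.3, 0.5, 0],
  [2.2, 0.86, 0],
  [3.15, 1.23, 0],
  [4.1, 1.6, 0],
], turn=[0, 0, 0, 0, 0], jaw=[-1, -1, -1, -1, -1])

```text
time: 11.15
position: [0.5012, -0.1403, 0.1683]
tool_rot: [-1.899, -2.499, 0.001]
ft_force: [-0.5, -0.5, -1.3]
grip_width: 0.477
```

>>> move_arm([
  [0.95, 0.37, 0],
  [1.9, 0.74, 0],
  [2.85, 1.11, 0],
  [3.7, 1.44, 0],
  [4.1, 1.6, 0],
], turn=[0, 0, 0, 0, 0], jaw=[-1, -1, -1, -1, -1])

```text
time: 11.65
position: [0.5145, -0.0074, 0.1687]
tool_rot: [-1.894, -2.503, 0.0]
ft_force: [0.2, -0.1, -2.3]
grip_width: 0.475
```

>>> move_arm([
  [0, 0, 0],
  [0, 0, 1],
  [0, 0, 2],
  [0, 0, 3],
  [0, 0, 3.6],
], turn=[0, 0, 0, 0, 0], jaw=[-1, -1, -1, -1, -1])

```text
time: 12.15
position: [0.5136, -0.0138, 0.0592]
tool_rot: [-1.903, -2.496, 0.005]
ft_force: [-0.0, 0.2, -1.5]
grip_width: 0.472
```

```bash
python3 - <<'E'
from h import *
for _ in range(3): ctrl.get_image('side')
plan([(.516,-.012,.0425,15.5)])
E
```

```text
at [ 0.5142 -0.0131  0.0608] jaw 15.39 tilt [-0.004  0.   ]
1 rows; last dp [0.02, 0.07, 0.61] turn -0.02 | per row [0.02, 0.07, 0.61] -0.02
```

>>> move_arm([
  [0, 0.05, 0.3],
  [0, 0.05, 0.5],
  [0, 0.05, 0.6],
  [0, 0.05, 0.6],
], turn=[0, 0, 0, 0], jaw=[-1, -1, -1, -1])

```text
time: 12.7
position: [0.517, -0.0112, 0.0442]
tool_rot: [-1.901, -2.501, 0.0]
ft_force: [-0.1, 0.5, -0.8]
grip_width: 0.48
```

>>> move_arm([
  [0, 0, 0],
  [0, 0, 0],
  [0, 0, 0],
  [0, 0, 0],
  [0, 0, 0],
], turn=[0, 0, 0, 0, 0], jaw=[1, 1, 1, 1, 1])

```text
time: 13.2
position: [0.5173, -0.0111, 0.0445]
tool_rot: [1.901, 2.5, 0.0]
ft_force: [0.6, -0.5, -1.2]
grip_width: 0.844
```

>>> move_arm([
  [0, 0, -0.7],
  [0, 0, -1.7],
  [0, 0, -2.7],
  [0, 0, -3.7],
  [0, 0, -4.3],
], turn=[0, 0, 0, 0, 0], jaw=[1, 1, 1, 1, 1])

```text
time: 13.7
position: [0.5182, -0.011, 0.1759]
tool_rot: [1.9, 2.499, 0.002]
ft_force: [0.9, 0.6, -1.3]
grip_width: 0.998
```

```bash
python3 - <<'E'
from h import *
plan([(.516,-.3775,.17,15.0)])
E
```

```text
at [ 0.5182 -0.011   0.1759] jaw 15.51 tilt [ 0.003 -0.001]
5 rows; last dp [-5.88, -1.67, 0.1] turn 0.05 | per row [-1.18, -0.33, 0.02] 0.01
5 rows; last dp [-5.88, -1.64, 0.1] turn 0.05 | per row [-1.18, -0.33, 0.02] 0.01
```

>>> move_arm([
  [-0.9, -0.26, 0],
  [-2.1, -0.6, 0],
  [-3.4, -0.97, 0],
  [-4.6, -1.3, 0],
  [-5.88, -1.67, 0.1],
], turn=[0, 0, 0, 0, 0], jaw=[1, 1, 1, 1, 1])

```text
time: 14.2
position: [0.5162, -0.1958, 0.1709]
tool_rot: [1.9, 2.5, 0.0]
ft_force: [0.5, 0.1, 0.4]
grip_width: 1.004
```

>>> move_arm([
  [-1.2, -0.33, 0],
  [-2.4, -0.67, 0],
  [-3.6, -1.0, 0],
  [-4.8, -1.34, 0],
  [-5.88, -1.64, 0.1],
], turn=[0, 0.1, 0.2, 0.3, 0.3], jaw=[1, 1, 1, 1, 1])

```text
time: 14.7
position: [0.5156, -0.3799, 0.1677]
tool_rot: [1.935, 2.474, -0.001]
ft_force: [0.3, -0.1, 0.3]
grip_width: 1.0
```

```bash
python3 - <<'E'
from h import *
for _ in range(4): ctrl.get_image('top')
plan([(.516,-.3775,.041,14)])
E
```

```text
at [ 0.5152 -0.3782  0.1667] jaw 13.89 tilt [-0.001  0.001]
3 rows; last dp [0.02, 0.03, 4.19] turn -0.02 | per row [0.01, 0.01, 1.4] -0.01
```

>>> move_arm([
  [0.02, 0.03, 1],
  [0.02, 0.03, 2],
  [0.02, 0.03, 3],
  [0.02, 0.03, 3.9],
  [0.02, 0.03, 4.2],
], turn=[0, 0, 0, 0, 0], jaw=[1, 1, 1, 1, 1])

```text
time: 15.4
position: [0.5153, -0.3737, 0.0385]
tool_rot: [-1.928, -2.474, -0.001]
ft_force: [0.0, -0.4, -0.6]
grip_width: 0.998
```

>>> move_arm([
  [0, 0, 0],
  [0, 0, 0],
  [0, 0, 0],
  [0, 0, 0],
  [0, 0, 0],
], turn=[0, 0, 0, 0, 0], jaw=[-1, -1, -1, -1, -1])

```text
time: 15.9
position: [0.517, -0.3772, 0.0424]
tool_rot: [1.933, 2.474, -0.0]
ft_force: [1.0, 0.3, 0.8]
grip_width: 0.633
```

>>> move_arm([
  [0, 0, 0],
  [0, 0, 0],
  [0, 0, 0],
  [0, 0, 0],
  [0, 0, 0],
], turn=[0, 0, 0, 0, 0], jaw=[-1, -1, -1, -1, -1])

```text
time: 16.4
position: [0.5165, -0.3769, 0.0414]
tool_rot: [1.934, 2.475, -0.0]
ft_force: [-0.0, 0.0, 0.1]
grip_width: 0.411
```

>>> move_arm([
  [0, 0, -0.6],
  [0, 0, -1.6],
  [0, 0, -2.6],
  [0, 0, -3.6],
  [0, 0, -4.3],
], turn=[0, 0, 0, 0, 0], jaw=[-1, -1, -1, -1, -1])

```text
time: 16.9
position: [0.5169, -0.3771, 0.1724]
tool_rot: [1.933, 2.474, -0.0]
ft_force: [0.4, 0.4, -1.6]
grip_width: 0.41
```

```bash
python3 - <<'E'
from h import *
plan([(.504,-.081,.17,14),(.504,-.081,.043,14)])
E
```

```text
at [ 0.5169 -0.3771  0.1724] jaw 14.0 tilt [ 0.001 -0.001]
4 rows; last dp [4.84, 0.99, 0.04] turn 0.0 | per row [1.21, 0.25, 0.01] 0.0
4 rows; last dp [4.84, 0.98, 0.04] turn 0.0 | per row [1.21, 0.24, 0.01] 0.0
4 rows; last dp [-0.0, 0.0, 4.23] turn 0.0 | per row [-0.0, 0.0, 1.06] 0.0
```

>>> move_arm([
  [0.5, 0.1, 0],
  [1.5, 0.3, 0],
  [2.6, 0.53, 0],
  [3.7, 0.76, 0],
  [4.84, 0.99, 0],
], turn=[0, 0, 0, 0, 0], jaw=[-1, -1, -1, -1, -1])

```text
time: 17.4
position: [0.5087, -0.2258, 0.1682]
tool_rot: [-1.932, -2.474, 0.001]
ft_force: [-0.0, 0.2, -1.1]
grip_width: 0.41
```

>>> move_arm([
  [1.15, 0.23, 0],
  [2.3, 0.47, 0],
  [3.4, 0.69, 0],
  [4.4, 0.89, 0],
  [4.84, 0.98, 0],
], turn=[0, 0, 0, 0, 0], jaw=[-1, -1, -1, -1, -1])

```text
time: 17.9
position: [0.502, -0.0761, 0.1687]
tool_rot: [-1.926, -2.478, 0.001]
ft_force: [-1.1, -0.1, -0.9]
grip_width: 0.415
```

>>> move_arm([
  [0, 0, 0],
  [0, 0, 1],
  [0, 0, 2],
  [0, 0, 3],
  [0, 0, 3.6],
], turn=[0, 0, 0, 0, 0], jaw=[-1, -1, -1, -1, -1])

```text
time: 18.4
position: [0.5015, -0.083, 0.0593]
tool_rot: [-1.936, -2.47, 0.004]
ft_force: [-0.0, 0.0, -1.7]
grip_width: 0.414
```

```bash
python3 - <<'E'
from h import *
for _ in range(2): ctrl.get_image('top')
im=ctrl.get_image('side');save(im[180:340,260:460].repeat(4,0).repeat(4,1)[:600],'s4.png')
plan([(.504,-.081,.0425,14)])
E
```

```text
at [ 0.5022 -0.0823  0.0608] jaw 13.87 tilt [-0.003  0.001]
1 rows; last dp [0.03, 0.07, 0.61] turn -0.03 | per row [0.03, 0.07, 0.61] -0.03
```

View pics/s4.png

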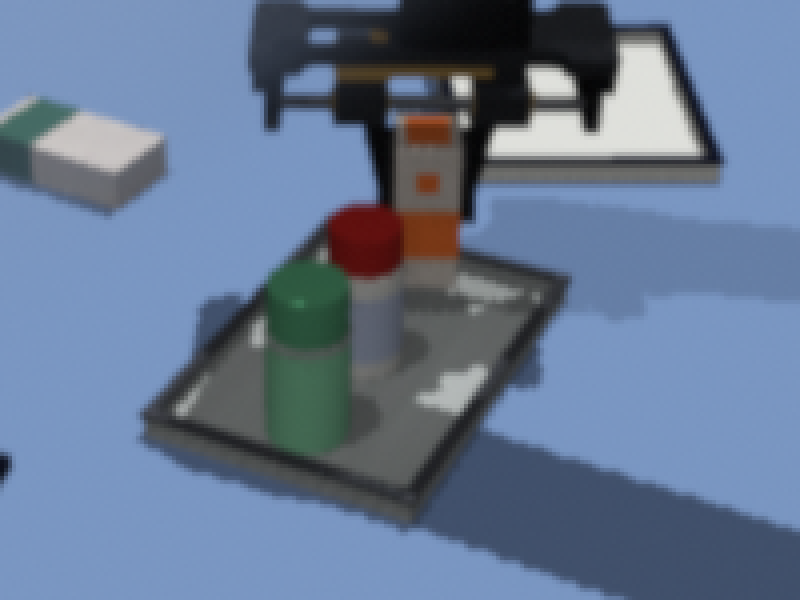

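Flask (308,450) and bottle (378,370) stand upright in the tray. The carton is held straight above its slot.

>>> move_arm([
  [0.03, 0.05, 0.3],
  [0.03, 0.05, 0.5],
  [0.03, 0.05, 0.6],
  [0.03, 0.05, 0.6],
], turn=[0, 0, 0, 0], jaw=[-1, -1, -1, -1])

```text
time: 18.95
position: [0.5047, -0.0796, 0.0442]
tool_rot: [-1.934, -2.476, 0.0]
ft_force: [-0.5, -0.3, -2.0]
grip_width: 0.416
```

>>> move_arm([
  [0, 0, 0],
  [0, 0, 0],
  [0, 0, 0],
  [0, 0, 0],
  [0, 0, 0],
], turn=[0, 0, 0, 0, 0], jaw=[1, 1, 1, 1, 1])

```text
time: 19.45
position: [0.5049, -0.0796, 0.0445]
tool_rot: [1.934, 2.475, -0.0]
ft_force: [0.4, 0.9, -0.3]
grip_width: 0.779
```

>>> move_arm([
  [0, 0, -0.7],
  [0, 0, -1.7],
  [0, 0, -2.7],
  [0, 0, -3.7],
  [0, 0, -4.3],
], turn=[0, 0, 0, 0, 0], jaw=[1, 1, 1, 1, 1])

```text
time: 19.95
position: [0.5058, -0.0795, 0.1759]
tool_rot: [1.932, 2.473, 0.002]
ft_force: [0.2, -0.1, 0.1]
grip_width: 0.995
```

```bash
python3 - <<'E'
from h import *
plan([(.502,-.328,.17,-74.5)])
E
```

```text
at [ 0.5058 -0.0795  0.1759] jaw 14.01 tilt [ 0.003 -0.001]
4 rows; last dp [-2.67, -0.71, 0.07] turn 5.9 | per row [-0.67, -0.18, 0.02] 1.48
4 rows; last dp [-2.67, 0.7, 0.06] turn 5.9 | per row [-0.67, 0.18, 0.02] 1.48
4 rows; last dp [-1.98, 1.92, 0.07] turn 5.9 | per row [-0.5, 0.48, 0.02] 1.48
```

>>> move_arm([
  [-0.67, -0.18, 0],
  [-1.34, -0.36, 0],
  [-2.0, -0.53, 0],
  [-2.67, -0.71, 0.07],
], turn=[1.5, 3, 4.4, 5.9], jaw=[1, 1, 1, 1])

```text
time: 20.35
position: [0.5037, -0.1632, 0.1716]
tool_rot: [2.505, 1.895, 0.0]
ft_force: [0.3, -0.2, 0.6]
grip_width: 1.001
```

>>> move_arm([
  [-0.67, 0.18, 0],
  [-1.34, 0.36, 0],
  [-2.0, 0.53, 0],
  [-2.67, 0.7, 0.06],
], turn=[1.5, 3, 4.4, 5.9], jaw=[1, 1, 1, 1])

```text
time: 20.75
position: [0.5024, -0.246, 0.1696]
tool_rot: [2.905, 1.195, 0.0]
ft_force: [-0.5, 0.3, -0.4]
grip_width: 1.0
```

>>> move_arm([
  [-0.5, 0.48, 0],
  [-1.0, 0.96, 0],
  [-1.5, 1.44, 0],
  [-1.98, 1.92, 0.07],
  [-1.98, 1.92, 0.07],
], turn=[1.5, 3, 4.4, 5.9, 5.9], jaw=[1, 1, 1, 1, 1])

```text
time: 21.25
position: [0.4997, -0.3315, 0.1668]
tool_rot: [3.113, 0.414, -0.002]
ft_force: [0.3, 0.1, -0.1]
grip_width: 1.005
```

```bash
python3 - <<'E'
from h import *
ctrl.get_image('side')
im=ctrl.get_image('top');save(im[200:380,220:540].repeat(2,0).repeat(2,1),'t5.png')
ctrl.get_image('side')
plan([(.502,-.328,.027,-74.5)])
E
```

```text
at [ 0.5013 -0.3267  0.1672] jaw -74.34 tilt [-0.     0.001]
4 rows; last dp [0.01, 0.05, 4.67] turn 0.03 | per row [0.0, 0.01, 1.17] 0.01
```

View pics/t5.png

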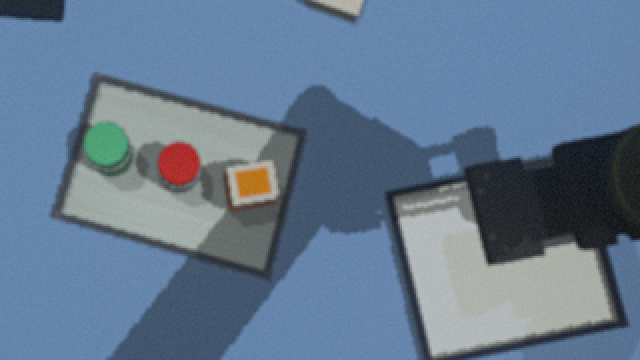

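All three stand upright in a row on the tray: green cap (107,143), red cap (179,163), carton (254,183). Next, the jar.

>>> move_arm([
  [0.02, 0.05, 1.1],
  [0.02, 0.05, 2.2],
  [0.02, 0.05, 3.3],
  [0.02, 0.05, 4.3],
  [0.02, 0.05, 4.67],
], turn=[0, 0, 0, 0, 0], jaw=[1, 1, 1, 1, 1])

```text
time: 21.9
position: [0.5005, -0.3264, 0.0242]
tool_rot: [-3.108, -0.428, 0.006]
ft_force: [0.4, -0.4, -0.2]
grip_width: 0.999
```

>>> move_arm([
  [0, 0, 0],
  [0, 0, 0],
  [0, 0, 0],
  [0, 0, 0],
  [0, 0, 0],
], turn=[0, 0, 0, 0, 0], jaw=[-1, -1, -1, -1, -1])

```text
time: 22.4
position: [0.5027, -0.3297, 0.0284]
tool_rot: [3.112, 0.423, 0.002]
ft_force: [0.3, 0.1, 0.3]
grip_width: 0.631
```

>>> move_arm([
  [0, 0, 0],
  [0, 0, 0],
  [0, 0, 0],
  [0, 0, 0],
  [0, 0, 0],
], turn=[0, 0, 0, 0, 0], jaw=[-1, -1, -1, -1, -1])

```text
time: 22.9
position: [0.5021, -0.3292, 0.0274]
tool_rot: [3.113, 0.424, -0.0]
ft_force: [-0.3, 0.6, 2.6]
grip_width: 0.386
```

>>> move_arm([
  [0, 0, -0.6],
  [0, 0, -1.7],
  [0, 0, -2.9],
  [0, 0, -4.1],
  [0, 0, -4.8],
], turn=[0, 0, 0, 0, 0], jaw=[-1, -1, -1, -1, -1])

```text
time: 23.4
position: [0.5031, -0.3298, 0.1744]
tool_rot: [3.11, 0.423, 0.005]
ft_force: [1.1, -0.4, 0.3]
grip_width: 0.38
```

```bash
python3 - <<'E'
from h import *
plan([(.453,.3265,.17,-30)])
E
```

```text
at [ 0.5031 -0.3298  0.1744] jaw -74.5 tilt [ 0.003 -0.002]
4 rows; last dp [1.06, -5.38, 0.04] turn -2.22 | per row [0.26, -1.34, 0.01] -0.56
4 rows; last dp [2.08, -5.08, 0.04] turn -2.23 | per row [0.52, -1.27, 0.01] -0.56
4 rows; last dp [3.02, -4.58, 0.03] turn -2.22 | per row [0.76, -1.14, 0.01] -0.56
4 rows; last dp [3.84, -3.91, 0.04] turn -2.23 | per row [0.96, -0.98, 0.01] -0.56
```

>>> move_arm([
  [0.12, -0.6, 0],
  [0.35, -1.7, 0],
  [0.58, -2.9, 0],
  [0.82, -4.1, 0],
  [1.06, -5.38, 0.04],
], turn=[-0.3, -0.7, -1.2, -1.7, -2.22], jaw=[-1, -1, -1, -1, -1])

```text
time: 23.9
position: [0.4882, -0.1626, 0.1683]
tool_rot: [-3.055, -0.727, 0.003]
ft_force: [1.0, -0.3, -0.6]
grip_width: 0.381
```

>>> move_arm([
  [0.5, -1.2, 0],
  [1.0, -2.5, 0],
  [1.55, -3.8, 0],
  [2.08, -5.08, 0.04],
], turn=[-0.56, -1.1, -1.7, -2.23], jaw=[-1, -1, -1, -1])

```text
time: 24.3
position: [0.4753, 0.0017, 0.1673]
tool_rot: [-2.97, -1.022, 0.003]
ft_force: [0.1, -0.5, -0.1]
grip_width: 0.38
```

>>> move_arm([
  [0.76, -1.15, 0],
  [1.51, -2.3, 0],
  [2.26, -3.44, 0],
  [3.02, -4.58, 0.03],
], turn=[-0.56, -1.1, -1.7, -2.22], jaw=[-1, -1, -1, -1])

```text
time: 24.7
position: [0.4625, 0.1651, 0.1664]
tool_rot: [2.858, 1.304, -0.003]
ft_force: [1.0, -0.7, -0.1]
grip_width: 0.382
```

>>> move_arm([
  [0.95, -0.97, 0],
  [1.9, -1.93, 0],
  [2.8, -2.85, 0],
  [3.5, -3.56, 0],
  [3.84, -3.91, 0.04],
], turn=[-0.5, -1.1, -1.6, -2.1, -2.23], jaw=[-1, -1, -1, -1, -1])

```text
time: 25.2
position: [0.4491, 0.3304, 0.1654]
tool_rot: [-2.714, -1.579, 0.003]
ft_force: [-0.4, -0.2, -0.8]
grip_width: 0.384
```

```bash
python3 - <<'E'
from h import *
ctrl.get_image('top');ctrl.get_image('top')
im=ctrl.get_image('side');save(im[240:480,180:480].repeat(2,0).repeat(2,1),'s6.png')
# blue dish from the side camera: rim at 16 mm
m=ctrl.masks_of('side','blue_dish')[0]; print(m['confidence'],np.round(m['rect']))
plan([(.453,.3265,.0275,-30)])
E
```

```text
0.82 [336. 400.  72.  67.]
at [0.4517 0.3256 0.1657] jaw -30.04 tilt [-0.001 -0.002]
4 rows; last dp [0.05, 0.02, 4.61] turn -0.01 | per row [0.01, 0.0, 1.15] -0.0
```

View pics/s6.png

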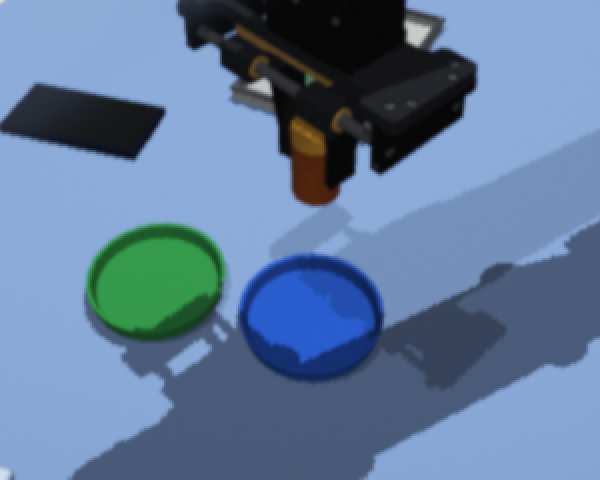

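The jar is held upright above the blue dish (315,318). Lowering it now.

>>> move_arm([
  [0.05, 0.02, 1],
  [0.05, 0.02, 2],
  [0.05, 0.02, 3],
  [0.05, 0.02, 3.7],
  [0.05, 0.02, 4.1],
], turn=[0, 0, 0, 0, 0], jaw=[-1, -1, -1, -1, -1])

```text
time: 25.9
position: [0.4532, 0.3246, 0.0415]
tool_rot: [2.722, 1.565, -0.006]
ft_force: [-1.4, -0.2, 0.0]
grip_width: 0.385
```

>>> move_arm([
  [0, 0, 0.15],
  [0, 0, 0.35],
  [0, 0, 0.5],
  [0, 0, 0.5],
  [0, 0, 0.5],
], turn=[0, 0, 0, 0, 0], jaw=[-1, -1, -1, -1, -1])

```text
time: 26.4
position: [0.4537, 0.3283, 0.0292]
tool_rot: [2.721, 1.571, 0.001]
ft_force: [-0.1, -0.8, -0.9]
grip_width: 0.383
```

>>> move_arm([
  [0, 0, 0],
  [0, 0, 0],
  [0, 0, 0],
  [0, 0, 0],
  [0, 0, 0],
], turn=[0, 0, 0, 0, 0], jaw=[1, 1, 1, 1, 1])

```text
time: 26.9
position: [0.4534, 0.3281, 0.0287]
tool_rot: [2.721, 1.571, 0.0]
ft_force: [0.3, -0.1, 0.3]
grip_width: 0.756
```

>>> move_arm([
  [0, 0, -0.7],
  [0, 0, -1.9],
  [0, 0, -3.1],
  [0, 0, -4.2],
  [0, 0, -4.8],
], turn=[0, 0, 0, 0, 0], jaw=[1, 1, 1, 1, 1])

```text
time: 27.4
position: [0.4542, 0.3291, 0.1758]
tool_rot: [2.72, 1.571, 0.006]
ft_force: [-0.1, 0.7, -1.3]
grip_width: 0.998
```

```bash
python3 - <<'E'
from h import *
plan([(.5048,-.0796,.172,14)])
E
```

```text
at [0.4542 0.3291 0.1758] jaw -29.99 tilt [0.004 0.002]
5 rows; last dp [-5.48, 4.13, 0.06] turn -4.4 | per row [-1.1, 0.83, 0.01] -0.88
5 rows; last dp [-6.63, 1.78, 0.07] turn -4.4 | per row [-1.33, 0.36, 0.01] -0.88
```

>>> move_arm([
  [-0.9, 0.7, 0],
  [-2.0, 1.5, 0],
  [-3.2, 2.4, 0],
  [-4.3, 3.25, 0],
  [-5.48, 4.13, 0.06],
], turn=[-0.8, -1.7, -2.6, -3.5, -4.4], jaw=[1, 1, 1, 1, 1])

```text
time: 27.9
position: [0.4786, 0.1224, 0.1713]
tool_rot: [2.366, 2.065, 0.001]
ft_force: [1.7, -0.3, 0.4]
grip_width: 1.0
```

>>> move_arm([
  [-1.35, 0.36, 0],
  [-2.7, 0.72, 0],
  [-4.0, 1.07, 0],
  [-5.3, 1.42, 0],
  [-6.63, 1.78, 0.07],
], turn=[-0.9, -1.8, -2.7, -3.6, -4.4], jaw=[1, 1, 1, 1, 1])

```text
time: 28.4
position: [0.5039, -0.0822, 0.1693]
tool_rot: [1.929, 2.478, 0.0]
ft_force: [0.8, -1.2, -0.0]
grip_width: 1.001
```

```bash
python3 - <<'E'
from h import *
for _ in range(3): ctrl.get_image('top')
im=ctrl.get_image('side');save(im[200:480,220:480].repeat(2,0).repeat(2,1),'s7.png')
plan([(.5048,-.0796,.042,14)])
E
```

```text
at [ 0.5035 -0.0815  0.1686] jaw 13.83 tilt [-0.     0.001]
4 rows; last dp [0.05, 0.06, 4.22] turn -0.03 | per row [0.01, 0.02, 1.06] -0.01
```

View pics/s7.png

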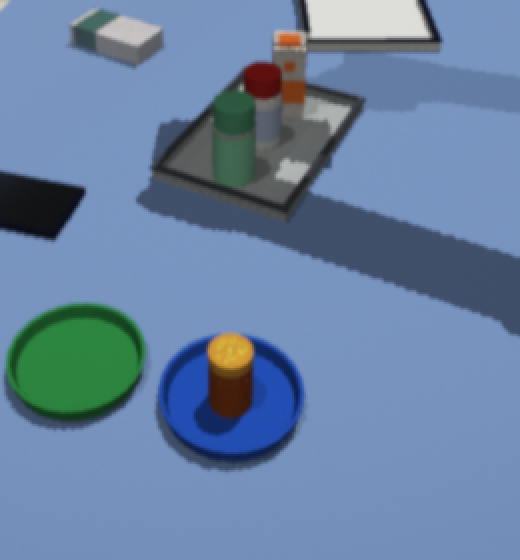

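The jar stands central and upright in the blue dish (231,395), and the other three still stand in the tray. Next I'll take the carton back.

>>> move_arm([
  [0.05, 0.06, 1],
  [0.05, 0.06, 2],
  [0.05, 0.06, 3],
  [0.05, 0.06, 3.9],
  [0.05, 0.06, 4.2],
], turn=[0, 0, 0, 0, 0], jaw=[1, 1, 1, 1, 1])

```text
time: 29.1
position: [0.503, -0.0766, 0.0404]
tool_rot: [-1.928, -2.475, 0.002]
ft_force: [-0.2, -0.3, -0.3]
grip_width: 1.0
```

>>> move_arm([
  [0, 0, 0],
  [0, 0, 0],
  [0, 0, 0],
  [0, 0, 0],
  [0, 0, 0],
], turn=[0, 0, 0, 0, 0], jaw=[-1, -1, -1, -1, -1])

```text
time: 29.6
position: [0.5057, -0.079, 0.0437]
tool_rot: [1.933, 2.474, 0.001]
ft_force: [0.1, 0.9, 0.4]
grip_width: 0.63
```

>>> move_arm([
  [0, 0, 0],
  [0, 0, 0],
  [0, 0, 0],
  [0, 0, 0],
  [0, 0, 0],
], turn=[0, 0, 0, 0, 0], jaw=[-1, -1, -1, -1, -1])

```text
time: 30.1
position: [0.505, -0.0789, 0.0428]
tool_rot: [-1.934, -2.475, 0.001]
ft_force: [-1.8, 0.7, 2.1]
grip_width: 0.417
```

>>> move_arm([
  [0, 0, -0.6],
  [0, 0, -1.6],
  [0, 0, -2.6],
  [0, 0, -3.6],
  [0, 0, -4.3],
], turn=[0, 0, 0, 0, 0], jaw=[-1, -1, -1, -1, -1])

```text
time: 30.6
position: [0.5057, -0.0787, 0.1737]
tool_rot: [1.933, 2.474, 0.001]
ft_force: [0.6, -1.4, -0.3]
grip_width: 0.411
```

```bash
python3 - <<'E'
from h import *
plan([(.5166,-.377,.172,14)])
E
```

```text
at [ 0.5057 -0.0787  0.1737] jaw 14.02 tilt [ 0.002 -0.001]
4 rows; last dp [-4.87, -1.03, 0.03] turn 0.0 | per row [-1.22, -0.26, 0.01] 0.0
4 rows; last dp [-4.87, -1.02, 0.03] turn 0.0 | per row [-1.22, -0.26, 0.01] 0.0
```

>>> move_arm([
  [-0.5, -0.1, 0],
  [-1.5, -0.32, 0],
  [-2.6, -0.55, 0],
  [-3.7, -0.78, 0],
  [-4.87, -1.03, 0],
], turn=[0, 0, 0, 0, 0], jaw=[-1, -1, -1, -1, -1])

```text
time: 31.1
position: [0.5093, -0.23, 0.1699]
tool_rot: [-1.933, -2.474, 0.002]
ft_force: [0.6, -0.4, -0.8]
grip_width: 0.413
```

>>> move_arm([
  [-1.15, -0.24, 0],
  [-2.3, -0.48, 0],
  [-3.4, -0.71, 0],
  [-4.4, -0.92, 0],
  [-4.87, -1.02, 0],
], turn=[0, 0, 0, 0, 0], jaw=[-1, -1, -1, -1, -1])

```text
time: 31.6
position: [0.5135, -0.3817, 0.1692]
tool_rot: [-1.939, -2.469, 0.003]
ft_force: [-0.5, -0.1, -0.9]
grip_width: 0.412
```

>>> move_arm([
  [0, 0, 0],
  [0, 0, 1],
  [0, 0, 2],
  [0, 0, 3],
  [0, 0, 3.6],
], turn=[0, 0, 0, 0, 0], jaw=[-1, -1, -1, -1, -1])

```text
time: 32.1
position: [0.5152, -0.3736, 0.0608]
tool_rot: [-1.928, -2.475, -0.001]
ft_force: [0.1, 0.5, -0.3]
grip_width: 0.408
```

```bash
python3 - <<'E'
from h import *
for _ in range(4): ctrl.get_image('top')
plan([(.516,-.377,.0425,14)])
E
```

```text
at [ 0.5166 -0.3756  0.0641] jaw 14.11 tilt [-0.     0.001]
1 rows; last dp [-0.04, -0.03, 0.72] turn 0.02 | per row [-0.04, -0.03, 0.72] 0.02
```

>>> move_arm([
  [-0.03, -0.03, 0.3],
  [-0.03, -0.03, 0.5],
  [-0.03, -0.03, 0.7],
  [-0.03, -0.03, 0.7],
], turn=[0, 0, 0, 0], jaw=[-1, -1, -1, -1])

```text
time: 32.7
position: [0.5155, -0.3784, 0.0427]
tool_rot: [1.934, 2.475, 0.0]
ft_force: [0.4, 0.1, -1.2]
grip_width: 0.412
```

>>> move_arm([
  [0, 0, 0],
  [0, 0, 0],
  [0, 0, 0],
  [0, 0, 0],
  [0, 0, 0],
], turn=[0, 0, 0, 0, 0], jaw=[1, 1, 1, 1, 1])

```text
time: 33.2
position: [0.5155, -0.3783, 0.0429]
tool_rot: [1.934, 2.475, -0.0]
ft_force: [0.2, -0.5, -0.0]
grip_width: 0.778
```

>>> move_arm([
  [0, 0, -0.7],
  [0, 0, -1.7],
  [0, 0, -2.7],
  [0, 0, -3.7],
  [0, 0, -4.3],
], turn=[0, 0, 0, 0, 0], jaw=[1, 1, 1, 1, 1])

```text
time: 33.7
position: [0.5164, -0.3788, 0.1748]
tool_rot: [1.932, 2.473, -0.0]
ft_force: [0.5, -0.2, 0.2]
grip_width: 0.997
```

```bash
python3 - <<'E'
from h import *
plan([(.5171,-.0112,.172,15.5)])
E
```

```text
at [ 0.5164 -0.3788  0.1748] jaw 14.01 tilt [ 0.003 -0.002]
5 rows; last dp [5.94, 1.49, 0.05] turn -0.15 | per row [1.19, 0.3, 0.01] -0.03
5 rows; last dp [5.92, 1.58, 0.04] turn -0.15 | per row [1.18, 0.32, 0.01] -0.03
```

>>> move_arm([
  [0.9, 0.22, 0],
  [2.1, 0.53, 0],
  [3.4, 0.85, 0],
  [4.6, 1.15, 0],
  [5.94, 1.49, 0.05],
], turn=[0, 0, 0, -0.1, -0.15], jaw=[1, 1, 1, 1, 1])

```text
time: 34.2
position: [0.5156, -0.1936, 0.1707]
tool_rot: [1.918, 2.487, -0.0]
ft_force: [0.5, 0.3, 0.1]
grip_width: 1.005
```

>>> move_arm([
  [1.2, 0.32, 0],
  [2.4, 0.64, 0],
  [3.6, 0.96, 0],
  [4.8, 1.28, 0],
  [5.92, 1.58, 0.04],
], turn=[0, 0, 0, -0.1, -0.15], jaw=[1, 1, 1, 1, 1])

```text
time: 34.7
position: [0.5162, -0.0089, 0.1696]
tool_rot: [1.9, 2.501, 0.0]
ft_force: [0.4, -0.2, 0.4]
grip_width: 1.0
```

```bash
python3 - <<'E'
from h import *
for _ in range(4): ctrl.get_image('top')
plan([(.5171,-.0112,.042,15.5)])
E
```

```text
at [ 0.5163 -0.01    0.1693] jaw 15.64 tilt [ 0.    -0.001]
4 rows; last dp [-0.04, 0.01, 4.24] turn 0.03 | per row [-0.01, 0.0, 1.06] 0.01
```

>>> move_arm([
  [-0.04, 0.01, 1],
  [-0.04, 0.01, 2],
  [-0.04, 0.01, 3],
  [-0.04, 0.01, 3.9],
  [-0.04, 0.01, 4.2],
], turn=[0, 0, 0, 0, 0], jaw=[1, 1, 1, 1, 1])

```text
time: 35.4
position: [0.5147, -0.0137, 0.0403]
tool_rot: [-1.902, -2.495, 0.005]
ft_force: [0.3, 0.0, 0.6]
grip_width: 1.003
```

>>> move_arm([
  [0, 0, 0],
  [0, 0, 0],
  [0, 0, 0],
  [0, 0, 0],
  [0, 0, 0],
], turn=[0, 0, 0, 0, 0], jaw=[-1, -1, -1, -1, -1])

```text
time: 35.9
position: [0.5175, -0.0119, 0.044]
tool_rot: [1.901, 2.499, 0.001]
ft_force: [-0.3, 0.1, 0.6]
grip_width: 0.634
```

>>> move_arm([
  [0, 0, 0],
  [0, 0, 0],
  [0, 0, 0],
  [0, 0, 0],
  [0, 0, 0],
], turn=[0, 0, 0, 0, 0], jaw=[-1, -1, -1, -1, -1])

```text
time: 36.4
position: [0.5172, -0.0118, 0.0434]
tool_rot: [1.901, 2.5, 0.0]
ft_force: [0.2, 0.5, 2.4]
grip_width: 0.476
```

>>> move_arm([
  [0, 0, -0.6],
  [0, 0, -1.6],
  [0, 0, -2.6],
  [0, 0, -3.6],
  [0, 0, -4.3],
], turn=[0, 0, 0, 0, 0], jaw=[-1, -1, -1, -1, -1])

```text
time: 36.9
position: [0.5171, -0.0117, 0.1736]
tool_rot: [1.901, 2.5, 0.0]
ft_force: [0.6, -1.0, -1.6]
grip_width: 0.479
```

```bash
python3 - <<'E'
from h import *
plan([(.489,-.2745,.172,15.5)])
E
```

```text
at [ 0.5171 -0.0117  0.1736] jaw 15.51 tilt [ 0.001 -0.   ]
4 rows; last dp [-4.1, -1.62, 0.03] turn 0.0 | per row [-1.02, -0.4, 0.01] 0.0
4 rows; last dp [-4.09, -1.62, 0.02] turn 0.0 | per row [-1.02, -0.4, 0.0] 0.0
```

>>> move_arm([
  [-0.4, -0.16, 0],
  [-1.3, -0.51, 0],
  [-2.2, -0.87, 0],
  [-3.15, -1.24, 0],
  [-4.1, -1.62, 0],
], turn=[0, 0, 0, 0, 0], jaw=[-1, -1, -1, -1, -1])

```text
time: 37.4
position: [0.5012, -0.1453, 0.1701]
tool_rot: [-1.901, -2.498, 0.002]
ft_force: [-0.3, 0.3, -1.3]
grip_width: 0.478
```

>>> move_arm([
  [-0.95, -0.38, 0],
  [-1.9, -0.75, 0],
  [-2.85, -1.13, 0],
  [-3.7, -1.46, 0],
  [-4.1, -1.62, 0],
], turn=[0, 0, 0, 0, 0], jaw=[-1, -1, -1, -1, -1])

```text
time: 37.9
position: [0.4863, -0.2785, 0.1698]
tool_rot: [-1.906, -2.494, 0.003]
ft_force: [0.4, 0.1, -2.2]
grip_width: 0.476
```

>>> move_arm([
  [0, 0, 0],
  [0, 0, 1],
  [0, 0, 2],
  [0, 0, 3],
  [0, 0, 3.6],
], turn=[0, 0, 0, 0, 0], jaw=[-1, -1, -1, -1, -1])

```text
time: 38.4
position: [0.4879, -0.2716, 0.0613]
tool_rot: [-1.896, -2.5, -0.001]
ft_force: [0.1, 0.0, -1.1]
grip_width: 0.476
```

```bash
python3 - <<'E'
from h import *
for _ in range(4): ctrl.get_image('side')
plan([(.489,-.2745,.0425,15.5)])
E
```

```text
at [ 0.4894 -0.2733  0.0642] jaw 15.61 tilt [-0.     0.001]
1 rows; last dp [-0.03, -0.02, 0.72] turn 0.02 | per row [-0.03, -0.02, 0.72] 0.02
```

>>> move_arm([
  [-0.03, -0.02, 0.3],
  [-0.03, -0.02, 0.5],
  [-0.03, -0.02, 0.7],
  [-0.03, -0.02, 0.7],
], turn=[0, 0, 0, 0], jaw=[-1, -1, -1, -1])

```text
time: 39.0
position: [0.4889, -0.2759, 0.0432]
tool_rot: [1.901, 2.5, 0.0]
ft_force: [-0.1, 0.3, -1.7]
grip_width: 0.482
```

>>> move_arm([
  [0, 0, 0],
  [0, 0, 0],
  [0, 0, 0],
  [0, 0, 0],
  [0, 0, 0],
], turn=[0, 0, 0, 0, 0], jaw=[1, 1, 1, 1, 1])

```text
time: 39.5
position: [0.4887, -0.2759, 0.0432]
tool_rot: [1.901, 2.501, -0.0]
ft_force: [-0.3, 0.7, 0.2]
grip_width: 0.843
```

>>> move_arm([
  [0, 0, -0.7],
  [0, 0, -1.7],
  [0, 0, -2.7],
  [0, 0, -3.7],
  [0, 0, -4.3],
], turn=[0, 0, 0, 0, 0], jaw=[1, 1, 1, 1, 1])

```text
time: 40.0
position: [0.4897, -0.2762, 0.1749]
tool_rot: [1.899, 2.498, 0.0]
ft_force: [1.0, -0.7, -0.1]
grip_width: 0.995
```

```bash
python3 - <<'E'
from h import *
plan([(.5302,.0585,.172,-74.5)])
E
```

```text
at [ 0.4897 -0.2762  0.1749] jaw 15.51 tilt [ 0.003 -0.002]
4 rows; last dp [3.46, 1.43, 0.03] turn 6.0 | per row [0.86, 0.36, 0.01] 1.5
4 rows; last dp [3.72, -0.5, 0.03] turn 6.0 | per row [0.93, -0.12, 0.01] 1.5
4 rows; last dp [2.97, -2.28, 0.04] turn 6.0 | per row [0.74, -0.57, 0.01] 1.5
```

>>> move_arm([
  [0.86, 0.36, 0],
  [1.73, 0.72, 0],
  [2.6, 1.07, 0],
  [3.46, 1.43, 0.03],
], turn=[1.5, 3, 4.5, 6], jaw=[1, 1, 1, 1])

```text
time: 40.4
position: [0.5023, -0.1633, 0.1715]
tool_rot: [2.489, 1.916, 0.0]
ft_force: [0.0, -0.0, 0.3]
grip_width: 1.001
```

>>> move_arm([
  [0.93, -0.12, 0],
  [1.86, -0.25, 0],
  [2.79, -0.37, 0],
  [3.72, -0.5, 0.03],
], turn=[1.5, 3, 4.5, 6], jaw=[1, 1, 1, 1])

```text
time: 40.8
position: [0.5158, -0.0514, 0.1706]
tool_rot: [2.9, 1.207, 0.0]
ft_force: [-0.3, -0.2, 0.2]
grip_width: 0.999
```

>>> move_arm([
  [0.74, -0.57, 0],
  [1.48, -1.14, 0],
  [2.23, -1.71, 0],
  [2.97, -2.28, 0.04],
  [2.97, -2.28, 0.04],
], turn=[1.5, 3, 4.5, 6, 6], jaw=[1, 1, 1, 1, 1])

```text
time: 41.3
position: [0.5291, 0.0642, 0.1694]
tool_rot: [-3.11, -0.43, -0.001]
ft_force: [-0.3, -0.1, -0.4]
grip_width: 1.0
```

```bash
python3 - <<'E'
from h import *
for _ in range(3): im=ctrl.get_image('side')
im=ctrl.get_image('top');save(im[230:410,360:600].repeat(3,0).repeat(3,1),'t8.png')
plan([(.5302,.0585,.0425,-74.5)])
E
```

```text
at [0.5293 0.0576 0.169 ] jaw -74.52 tilt [-0.    -0.001]
4 rows; last dp [0.04, -0.02, 4.22] turn -0.0 | per row [0.01, -0.0, 1.06] -0.0
```

View pics/t8.png

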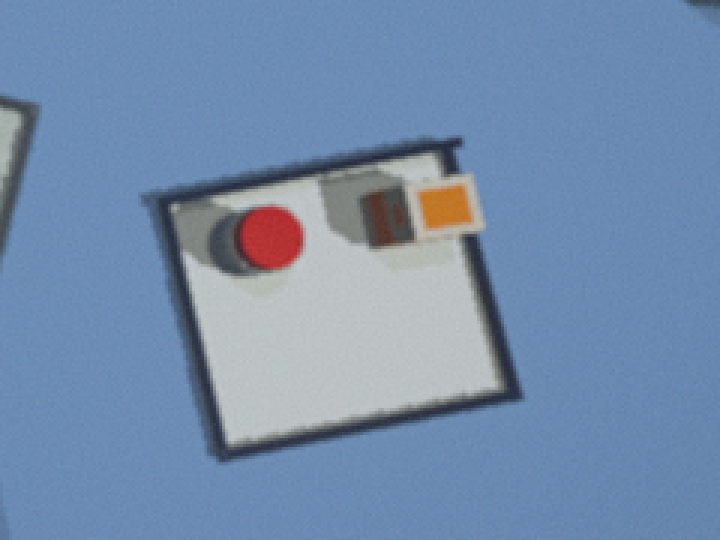

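Bottle (pixel 450.3,309.3, against 450.1,309 at the start) and carton (508.3,299.3, against 507.1,298.5) are back. Last is the flask.

>>> move_arm([
  [0.04, 0, 1],
  [0.04, 0, 2],
  [0.04, 0, 3],
  [0.04, 0, 3.9],
  [0.04, 0, 4.2],
], turn=[0, 0, 0, 0, 0], jaw=[1, 1, 1, 1, 1])

```text
time: 42.0
position: [0.5283, 0.0572, 0.0403]
tool_rot: [3.113, 0.421, -0.008]
ft_force: [-0.5, 0.5, 0.2]
grip_width: 0.997
```

>>> move_arm([
  [0, 0, 0],
  [0, 0, 0],
  [0, 0, 0],
  [0, 0, 0],
  [0, 0, 0],
], turn=[0, 0, 0, 0, 0], jaw=[-1, -1, -1, -1, -1])

```text
time: 42.5
position: [0.5311, 0.0593, 0.044]
tool_rot: [3.112, 0.424, 0.002]
ft_force: [0.3, -0.4, -0.8]
grip_width: 0.629
```

>>> move_arm([
  [0, 0, 0],
  [0, 0, 0],
  [0, 0, 0],
  [0, 0, 0],
  [0, 0, 0],
], turn=[0, 0, 0, 0, 0], jaw=[-1, -1, -1, -1, -1])

```text
time: 43.0
position: [0.5308, 0.0591, 0.0434]
tool_rot: [3.113, 0.423, 0.001]
ft_force: [-0.5, -0.7, 3.8]
grip_width: 0.505
```

>>> move_arm([
  [0, 0, -0.6],
  [0, 0, -1.6],
  [0, 0, -2.6],
  [0, 0, -3.6],
  [0, 0, -4.3],
], turn=[0, 0, 0, 0, 0], jaw=[-1, -1, -1, -1, -1])

```text
time: 43.5
position: [0.5306, 0.0596, 0.1735]
tool_rot: [-3.113, -0.424, -0.001]
ft_force: [0.6, 0.2, -2.2]
grip_width: 0.5
```

```bash
python3 - <<'E'
from h import *
plan([(.45,-.342,.172,-74.5)])
E
```

```text
at [0.5306 0.0596 0.1735] jaw -74.48 tilt [0.001 0.   ]
5 rows; last dp [-3.09, 6.09, 0.03] turn 0.0 | per row [-0.62, 1.22, 0.01] 0.0
5 rows; last dp [-3.08, 6.09, 0.02] turn 0.0 | per row [-0.62, 1.22, 0.0] 0.0
```

>>> move_arm([
  [-0.3, 0.6, 0],
  [-0.9, 1.8, 0],
  [-1.6, 3.2, 0],
  [-2.35, 4.65, 0],
  [-3.09, 6.09, 0],
], turn=[0, 0, 0, 0, 0], jaw=[-1, -1, -1, -1, -1])

```text
time: 44.0
position: [0.4889, -0.1429, 0.1715]
tool_rot: [-3.112, -0.425, 0.001]
ft_force: [1.2, -0.0, -1.5]
grip_width: 0.499
```

>>> move_arm([
  [-0.7, 1.4, 0],
  [-1.4, 2.8, 0],
  [-2.1, 4.2, 0],
  [-2.75, 5.4, 0],
  [-3.08, 6.09, 0],
], turn=[0, 0, 0, 0, 0], jaw=[-1, -1, -1, -1, -1])

```text
time: 44.5
position: [0.4472, -0.3463, 0.171]
tool_rot: [3.114, 0.416, -0.003]
ft_force: [0.6, 0.4, -2.0]
grip_width: 0.499
```

>>> move_arm([
  [0, 0, 0],
  [0, 0, 1],
  [0, 0, 2],
  [0, 0, 3],
  [0, 0, 3.6],
], turn=[0, 0, 0, 0, 0], jaw=[-1, -1, -1, -1, -1])

```text
time: 45.0
position: [0.4487, -0.3395, 0.061]
tool_rot: [-3.109, -0.426, 0.004]
ft_force: [-0.5, -0.0, -0.9]
grip_width: 0.496
```

```bash
python3 - <<'E'
from h import *
for _ in range(4): ctrl.get_image('side')
plan([(.45,-.342,.0425,-74.5)])
E
```

```text
at [ 0.4502 -0.3412  0.0641] jaw -74.43 tilt [-0.     0.001]
1 rows; last dp [-0.01, 0.02, 0.72] turn 0.01 | per row [-0.01, 0.02, 0.72] 0.01
```

>>> move_arm([
  [0, 0.02, 0.3],
  [0, 0.02, 0.5],
  [0, 0.02, 0.7],
  [0, 0.02, 0.7],
], turn=[0, 0, 0, 0], jaw=[-1, -1, -1, -1])

```text
time: 45.6
position: [0.4502, -0.3432, 0.0432]
tool_rot: [3.112, 0.423, 0.001]
ft_force: [-0.5, -0.5, -1.1]
grip_width: 0.501
```

>>> move_arm([
  [0, 0, 0],
  [0, 0, 0],
  [0, 0, 0],
  [0, 0, 0],
  [0, 0, 0],
], turn=[0, 0, 0, 0, 0], jaw=[1, 1, 1, 1, 1])

```text
time: 46.1
position: [0.45, -0.3429, 0.0432]
tool_rot: [3.113, 0.424, 0.0]
ft_force: [0.1, -0.6, -0.4]
grip_width: 0.869
```

>>> move_arm([
  [0, 0, -0.7],
  [0, 0, -1.7],
  [0, 0, -2.7],
  [0, 0, -3.7],
  [0, 0, -4.7],
], turn=[0, 0, 0, 0, 0], jaw=[1, 1, 1, 1, 1])

```text
time: 46.6
position: [0.4498, -0.3428, 0.1854]
tool_rot: [3.113, 0.424, 0.0]
ft_force: [1.5, -0.6, -1.0]
grip_width: 0.999
```

>>> move_arm([
  [-1, 1, 0],
  [-2, 2, -0.2],
  [-3, 3, -0.4],
  [-4, 4, -0.6],
  [-5, 5, -0.6],
], turn=[0, 0, 0, 0, 0], jaw=[1, 1, 1, 1, 1])

```text
time: 47.1
position: [0.3449, -0.5293, 0.2034]
tool_rot: [3.111, 0.424, 0.001]
ft_force: [1.3, -0.4, 0.5]
grip_width: 1.002
```

```bash
python3 - <<'E'
from h import *
for _ in range(8): im=ctrl.get_image('side')
t=ctrl.get_image('top');save(np.vstack([t[200:400,100:600],im[160:440,150:650]]),'f9.png')
save(t,'topF.png')
for n in ['carton_c','pill_bottle_c','flask_c','phone_c','drug_box_c','jar_c']:
    print(n,[(np.round(d['rect']).tolist(),round(d['confidence'],2)) for d in ctrl.look_for('top',n)[:2]])
print(pose()[0])
E
```

```text
Traceback (most recent call last):
ValueError: all the input array dimensions except for the concatenation axis must match exactly, but along dimension 1, the array at index 0 has size 500 and the array at index 1 has size 490
```

```bash
python3 - <<'E'
from h import *
im=ctrl.get_image('side')
t=ctrl.get_image('top');save(np.vstack([t[200:400,100:600],im[160:440,140:640]]),'f9.png')
t0=cv2.cvtColor(cv2.imread('pics/top0.png'),cv2.COLOR_BGR2RGB)
def cen(i,f):
    h=cv2.cvtColor(i,cv2.COLOR_RGB2HSV).astype(int); m=f(h); m[:, :380]=0;m[:280]=0;m[380:]=0;m[:,540:]=0
    v,u=np.nonzero(m); return np.array([u.mean(),v.mean()]),len(u)
for n,f in [('red',lambda h:((h[...,0]<6)|(h[...,0]>172))&(h[...,1]>170)&(h[...,2]>120)),('orange',lambda h:(h[...,0]>7)&(h[...,0]<19)&(h[...,1]>170)&(h[...,2]>170)),('green',lambda h:(h[...,0]>60)&(h[...,0]<85)&(h[...,1]>100)&(h[...,2]>120))]:
    (a,na),(b,nb)=cen(t0,f),cen(t,f); d=ray('top',b,.092)-ray('top',a,.092); print(n,a.round(1),na,b.round(1),nb,'shift mm',(d*1000).round(1))
E
```

```text
red [449.8 308.5] 321 [449.9 308.9] 302 shift mm [-0.6 -0.1  0. ]
orange [506.7 297.9] 135 [507.8 298.6] 158 shift mm [-1.1 -2.1  0. ]
green [488.  333.6] 357 [486.1 331.4] 235 shift mm [3.7 3.5 0. ]
```

View pics/f9.png

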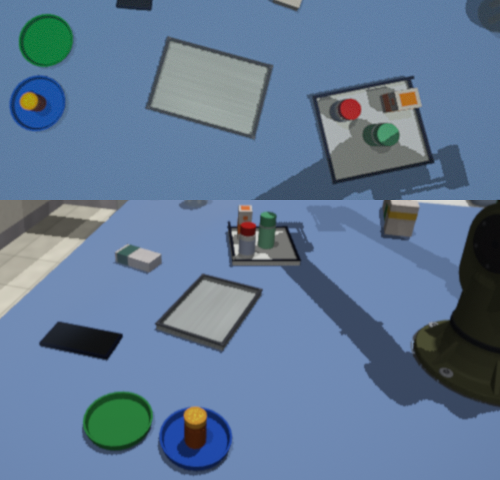

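```bash
python3 -c "
from h import *
print(np.abs(ctrl.get_state()['qd']).max()); print(ctrl.close_job())"
```

```text
0.005493153593635483
the job is handed in; nothing more can be done
None
```

I moved the flask, bottle and carton to the steel side tray and put the amber jar in the blue dish. I then put the carton, bottle and flask back in the caddy at the poses where I had gripped them. The job was handed in at about 48 s of the 136 s allowed; it reports no verdict.

The last pictures show all four things upright, the jar inside the blue dish, and the green dish and side tray empty. Shifts from the start picture, taken from the top camera:

| Thing | Shift from start |
|---|---|
| Bottle | about 1 mm |
| Carton | about 2.5 mm |
| Flask | about 5 mm |

- **Flask reading:** the 5 mm is uncertain, because the arm's shadow lay on the cap and hid about a third of it from the colour check. The release pose matched the grasp pose to about 1 mm.
- **Carton turn:** I put it back at the same tool angle (14°) at which I gripped it, but did not measure its angle again afterwards.
- **Phone and drug box:** the arm never went near them. I did not measure their positions again.
- **One failed check:** my first final-check script stopped on a picture-size error, so I ran a corrected one.

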